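# Sound the post socket and fit the post that comes level

## Robot

A 6-joint arm with a two-finger parallel gripper is mounted at the origin on the work surface. World frame = base frame: x ahead of the robot, y to its left, z up, the work surface at z = 0. Lengths are in mm, angles in rad, forces in N, time in s.
With the tool pointing down it reaches from about 275 to 1000 mm from the base axis. Payload 8.4 kg.
Tool frame: the origin (TCP) lies midway between the tips of the shut fingers; the grasp point (between the pads) lies 19 mm behind it; z points along the fingers, y is the line along which they close (so a half turn about z gives the same grasp; the last joint's range is limited). The gripper opens to 85 mm and grips with 20 to 120 N. Pads are 22 mm wide; open, the fingers measure 114 mm over their backs; the gripper's body (76 mm by 85 mm) begins 54 mm behind the grasp point. The pads swing forward as they close: fully open they stand 13 mm farther back than shut.
Start: joints at [1.255, 0.353, 1.633, -0, 1.155, -0.002], TCP at [192.921, 594.483, 231.281] pointing down, gripper open.
Joint ranges: [-2.63, 2.63], [-0.92, 2.1], [0.06, 2.66], [-1.3, 4.44], [0, 2.69], [-3.02, 3.02]. Speed limits (rad/s): [2.22, 2.22, 2.79, 3.14, 3.14, 3.14].

## Interface

Orientations are given as [roll, pitch, yaw] about the fixed x, y, z axes, in that order (R = Rz(yaw) Ry(pitch) Rx(roll)).
In Python, from rig import monitor, imaging, r gives the robot as it stands.
- The arm moves only by the tool drive_tool, never from a script. Its argument "plan" is a list of rows, each an object of numbers: "x", "y", "z": the shift along the tool's x, y, z in units of 50 mm (1.0 is 50 mm); "ax", "ay", "az": the turn, a rotation vector about the tool's x, y, z in units of 6 degrees (1.0 is 6 degrees); "hand": the finger opening in mm, from 0 to 85.4. In form: [{"x": .., "y": .., "z": .., "ax": .., "ay": .., "az": .., "hand": ..}, ...]. A call has 1 to 8 rows; each row is the pose to reach, as a shift and turn from the pose commanded when the call began, along the tool's axes at that moment; what a row does not reach only later rows make up. A row lasts 1/10 s, in which the tool goes at most 50 mm and 8.59 degrees, less where a joint would pass 70% of its speed; a pose out of reach is approached as far as the arm can. A call with a gripper value outside its range is refused whole. The fingers move at their own pace and stop on an object; "grip_force" is the grip in N (left out, the last holds). Time passes only in rows, so rows that repeat a pose let the fingers close. It gives the time, the measured TCP pose, the force, the opening and the grip force at its end, in the units of the state.
- monitor.sense(): the state, without advancing time (a new reading comes with each control period).
- imaging.grab_frame(name): name is "side" or "top"; returns the picture (480x640x3 uint8, red, green, blue); there is no depth.
- imaging.camera_info(name): a dict with "mtx" (3x3 intrinsics, pixels), "dist" ([k1, k2, p1, p2, k3] as OpenCV has them; the pictures are not rectified), "R" (3x3) and "t" (3): a world point X has camera coordinates R X + t. Camera axes: x right, y down, z forward; pixel columns grow to the right and rows downward; lengths in mm; the calibration is good to about 2 mm. A picture is of the moment at which its call begins. camera_info takes no time and is no camera call.
- r.sign_off(): hands the job in; it is judged then, once.
The state is a dict: "clock": time; "qpos": joint angles; "qvel": joint speeds; "joint_efforts": joint torques, N m; "eef_pos": TCP position; "tcp_rot": TCP orientation; "contact_force": force on the tool from outside, world axes, zero at the start; "wrist_torque": the same for the moment, N m; "opening": opening from 0.0 (shut) to 1.0 (fully open); "grasp_force": force on a finger pad.
Only numpy, scipy, OpenCV 4.12 (cv2) and the standard library are available. Lean on these libraries where they do the work, as an engineer would, in place of code of your own. Each camera call takes 0.05 s, during which the arm holds its last target. There are 200 camera calls.

## Task

The crate riser block needs a second post beside its blue one, but nobody knows how much grit is packed in the bottom of its socket. Take the steel depth rod from its stand, feel for the bottom of the socket with it, press it lightly and steadily on the bottom for a moment, and put the rod back in its stand; then fit the one post from the rack whose top will come nearest to level with the blue post, and press it firmly home before letting go. Do not ram the rod or the post down hard, leave the other posts in the rack, and do not disturb the flower pot, timer or cultivator.

Things in the scene. Friction and masses are not known exactly. Their poses are not given: they have to be found in the camera images.
- block: Grey concrete riser block, fixed, 80 (x) by 150 (y) by 90 (z) mm; origin at the centre of its underside, z up. On its top stand the fixed blue post (at its own y = +50 mm, 20 mm thick, 45 mm tall, so its top is 135 mm above the bench) and the empty socket (at y = -30 mm).
- socket (a point): Centre of the socket's mouth, in the plane of the block's top (90 mm above the bench); axes as the block. Round upright blind hole, 22 mm across with a 3 mm chamfer round the mouth; its firm flat grit bottom lies at an unknown depth of 30 to 66 mm below the mouth, different every time.
- fixed_top (a point): Centre of the top of the fixed blue post, 45 mm above the block's top; axes as the block.
- rack: Wooden post rack, fixed, 70 (x) by 170 (y) by 45 (z) mm, origin at the centre of its underside; three round pockets 24 mm wide and 30 mm deep along its own y axis at -50, 0 and +50 mm. The three posts stand in them, in any order.
- post_short: White plastic post, loose, 20 mm thick, 81 mm long, tapered foot, about 50 g; origin at the centre of its foot, z up along it. Stands in a rack pocket, foot 15 mm above the bench.
- post_short_foot (a point): Centre of the white post's foot.
- post_short_top (a point): Centre of the white post's top.
- post_middle: Yellow plastic post, loose, 20 mm thick, 93 mm long, otherwise as the white one.
- post_middle_foot (a point): Centre of the yellow post's foot.
- post_middle_top (a point): Centre of the yellow post's top.
- post_long: Red plastic post, loose, 20 mm thick, 105 mm long, otherwise as the white one.
- post_long_foot (a point): Centre of the red post's foot.
- post_long_top (a point): Centre of the red post's top.
- stand: Dark wooden rod stand, fixed, 70 by 70 by 60 mm high, origin at the centre of its underside; it holds the depth rod upright in a hole in its middle.
- stand_hole0 (a point): Centre of the mouth of the stand's hole, 60 mm above the bench, z up; the hole is 13 mm wide and 45 mm deep with a 3 mm chamfer.
- rod: Depth rod, loose, 150 mm long, about 90 g: round steel shaft 10 mm thick for the lower 112 mm, then an orange round handle 18 mm thick and 38 mm tall; origin at the lower tip, z up along it. Starts upright in the stand, tip 15 mm above the bench.
- rod_tip (a point): Lower tip of the depth rod.
- rod_grip (a point): Middle of the rod's orange handle, 131 mm above the tip.
- pot: Grey ceramic flower pot, loose, 90 mm wide, 85 mm tall; origin at the centre of its underside. Leave alone.
- timer: Black plastic timer with a grey knob, loose, 60 by 60 by 55 mm; origin at the centre of its underside. Leave alone.
- cultivator: Yellow-handled three-tined hand cultivator lying on the bench, loose, 260 mm long, up to 30 mm tall; origin on the bench under the handle, 120 mm from the handle's end; x runs towards the tines. Leave alone.
- tin: Closed steel hinge-lidded tin, fixed, 110 by 150 by 75 mm with a knob on its lid; origin at the centre of its underside.
Mind the look-alikes: they are no part of the job. Leave any pink or turquoise look-alike of the rod alone.

How it is judged (in metres and radians):
On the way, in this order (a step that is already met when the one before it is completed fails the run):
1. the depth rod is held on the bottom of the socket: tip at least 28 mm down the socket, within 8 mm of its axis, pressing on the block with more than 1.5 N (z of rod_tip in the frame of socket below -0.028 m and horizontal distance between rod_tip and socket below 0.008 m and angle between rod's own z axis and vertical below 0.2 rad and contact force between rod and block above 1.5 N), for 0.3 s.
2. the rod is back in its stand and let go: tip at least 35 mm down the stand's hole (z of rod_tip in the frame of stand_hole0 below -0.035 m and horizontal distance between rod_tip and stand_hole0 below 0.008 m and angle between rod's own z axis and vertical below 0.15 rad and contact force between the fingers and rod below 0.1 N), for 0.2 s.
3. a post stands in the socket, level with the blue post within 8 mm, and is pressed down with more than 3 N (((z of post_short_foot in the frame of socket below -0.027 m and horizontal distance between post_short_foot and socket below 0.004 m and angle between post_short's own z axis and vertical below 0.12 rad and z of post_short_top in the frame of fixed_top between -0.008 and 0.008 m and linear speed of post_short below 0.02 m/s and distance of each of post_middle, post_long from where it was at the start of the episode below 0.015 m and contact force between post_short and block above 3 N) or (z of post_middle_foot in the frame of socket below -0.027 m and horizontal distance between post_middle_foot and socket below 0.004 m and angle between post_middle's own z axis and vertical below 0.12 rad and z of post_middle_top in the frame of fixed_top between -0.008 and 0.008 m and linear speed of post_middle below 0.02 m/s and distance of each of post_short, post_long from where it was at the start of the episode below 0.015 m and contact force between post_middle and block above 3 N) or (z of post_long_foot in the frame of socket below -0.027 m and horizontal distance between post_long_foot and socket below 0.004 m and angle between post_long's own z axis and vertical below 0.12 rad and z of post_long_top in the frame of fixed_top between -0.008 and 0.008 m and linear speed of post_long below 0.02 m/s and distance of each of post_short, post_middle from where it was at the start of the episode below 0.015 m and contact force between post_long and block above 3 N))), for 0.2 s.
At the end, for the whole second after the job is handed in: One post stands upright (0.12 rad) at rest in the socket, foot over 27 mm down, within 4 mm of its axis, top within 8 mm of the blue post's height; the other posts are within 15 mm of their starts; the rod stands in its stand (within 8 mm, 0.15 rad), tip over 35 mm down the hole (z of rod_tip in the frame of stand_hole0 below -0.035 m and horizontal distance between rod_tip and stand_hole0 below 0.008 m and angle between rod's own z axis and vertical below 0.15 rad and ((z of post_short_foot in the frame of socket below -0.027 m and horizontal distance between post_short_foot and socket below 0.004 m and angle between post_short's own z axis and vertical below 0.12 rad and z of post_short_top in the frame of fixed_top between -0.008 and 0.008 m and linear speed of post_short below 0.02 m/s and distance of each of post_middle, post_long from where it was at the start of the episode below 0.015 m) or (z of post_middle_foot in the frame of socket below -0.027 m and horizontal distance between post_middle_foot and socket below 0.004 m and angle between post_middle's own z axis and vertical below 0.12 rad and z of post_middle_top in the frame of fixed_top between -0.008 and 0.008 m and linear speed of post_middle below 0.02 m/s and distance of each of post_short, post_long from where it was at the start of the episode below 0.015 m) or (z of post_long_foot in the frame of socket below -0.027 m and horizontal distance between post_long_foot and socket below 0.004 m and angle between post_long's own z axis and vertical below 0.12 rad and z of post_long_top in the frame of fixed_top between -0.008 and 0.008 m and linear speed of post_long below 0.02 m/s and distance of each of post_short, post_middle from where it was at the start of the episode below 0.015 m))); the robot touches nothing.
It fails at once if the rod is pushed against the block with more than 30 N (contact force between rod and block above 30 N).
It fails at once if a post is pushed against the block with more than 30 N (contact force between any of post_short, post_middle, post_long and block above 30 N).
It fails at once if the pot, timer or cultivator is moved more than 20 mm (distance of any of pot, timer, cultivator from where it was at the start of the episode above 0.02 m).
It also fails if it takes over 72 s, if anything falls off the work surface, if the arm or the gripper's body presses on something with over 40 N, if the wrist force passes 120 N, or if a joint passes its speed limit or range.

## Working session

There is one attempt and no reset: what is moved stays moved. The work goes in short steps, Python scripts to look and compute and a tool call to move; the robot and the scene stay as the last step left them, time stands still between calls to the robot, and variables do not carry over. Pictures are saved under pics/ and viewed, at most 10 in all, crops included, and the job is handed in when it is done.

Besides the shell and the picture viewer there is one more tool, called after ">>>" by a JSON object that holds its "op" and its "data", one argument or row to a line. drive_tool: Moves the arm, as the interface text tells. Its arguments: {"type":"object","properties":{"plan":{"type":"array","items":{"type":"object","properties":{"x":{"type":"number"},"y":{"type":"number"},"z":{"type":"number"},"ax":{"type":"number"},"ay":{"type":"number"},"az":{"type":"number"},"hand":{"type":"number"}}}},"grip_force":{"type":"number"}},"required":["plan"]}

```bash
mkdir -p pics; ls; cat > h.py <<'E'
import numpy as np, cv2
from rig import monitor, imaging, r
def pic(n,f):
    im=imaging.grab_frame(n); cv2.imwrite('pics/'+f,im[:,:,::-1]); return im
def ray(n,u,v,z):
    c=imaging.camera_info(n);R=np.array(c['R']);t=np.array(c['t'])
    p=cv2.undistortPoints(np.array([[[u,v]]],float),np.array(c['mtx']),np.array(c['dist']))[0,0]
    d=R.T@np.array([p[0],p[1],1]);o=-R.T@t
    return o+d*(z-o[2])/d[2]
def proj(n,X):
    c=imaging.camera_info(n);R=np.array(c['R'])
    return cv2.projectPoints(np.array(X,float).reshape(-1,1,3),cv2.Rodrigues(R)[0],np.array(c['t'],float),np.array(c['mtx']),np.array(c['dist']))[0][:,0]
E
python3 - <<'E'
from h import *
pic('top','t0.png');pic('side','s0.png')
for n in('top','side'):
    c=imaging.camera_info(n);print(n,(-np.array(c['R']).T@np.array(c['t'])).round(),np.array(c['mtx']).round(),np.array(c['R']).round(2))
print(monitor.sense())
E
```

```text
pics
top [ 475.   16. 1170.] [[462.   0. 316.]
 [  0. 462. 242.]
 [  0.   0.   1.]] [[ 0.01 -1.    0.01]
 [-1.   -0.01 -0.1 ]
 [ 0.1  -0.01 -1.  ]]
side [ 195. -702.  736.] [[512.   0. 318.]
 [  0. 512. 231.]
 [  0.   0.   1.]] [[ 0.88 -0.48 -0.  ]
 [-0.3  -0.55 -0.78]
 [ 0.37  0.69 -0.62]]
{'clock': 0.1, 'qpos': array([ 1.25459631e+00,  3.53576903e-01,  1.63405122e+00,  1.11441387e-05,
        1.15520791e+00, -2.40675311e-03]), 'qvel': array([-0.00119715, -0.00032762, -0.00376471,  0.00098833, -0.00017787,
       -0.00147771]), 'joint_efforts': array([ 9.10287235e-04, -6.06351113e+01, -3.42817426e+01,  1.54766576e-04,
        3.94361385e-03,  5.06119221e-06]), 'eef_pos': array([192.7866109 , 594.07688494, 230.64165551]), 'tcp_rot': array([-3.14034931e+00, -1.31824023e-05,  2.82779487e+00]), 'contact_force': array([ 0.28681408, -0.11565648,  0.59096304]), 'wrist_torque': array([0.03341035, 0.08284112, 0.05333516]), 'grasp_force': 0.0, 'opening': 1.0003001495555577}
```

View pics/t0.png

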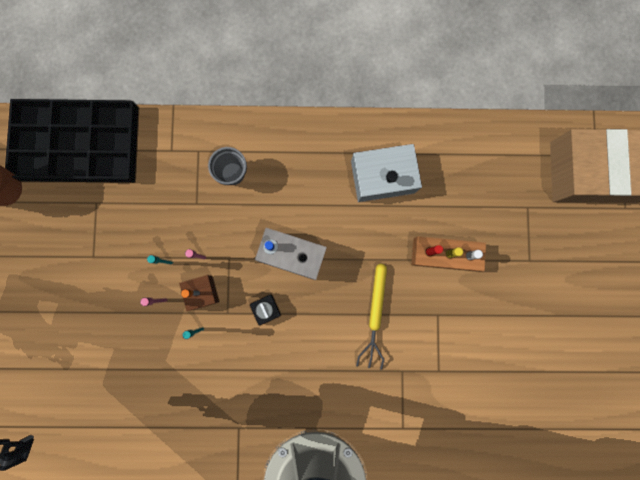

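View pics/s0.png

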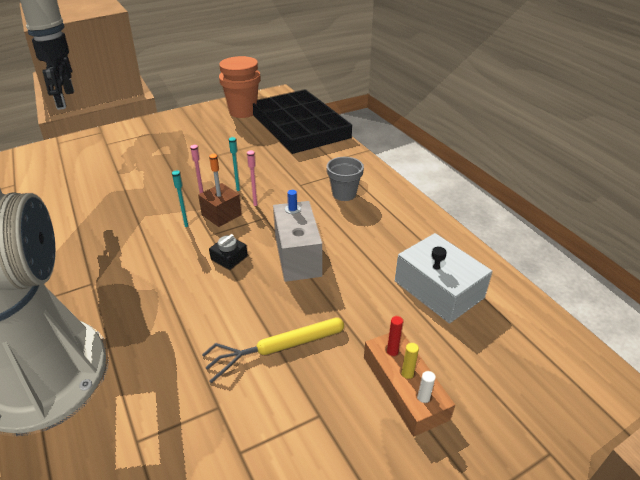

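The top view shows the stand at about (199,293) with the rod's orange handle at (186,293), and pink and turquoise look-alikes around it. The block's socket is at (302,258), the blue post at (270,245), and the rack posts are red (437,250), yellow (459,252) and white (477,254). Next I'll enlarge crops.

```bash
python3 - <<'E'
import cv2
t=cv2.imread('pics/t0.png');s=cv2.imread('pics/s0.png')
a=t[220:345,135:335];b=t[225:280,405:505]
cv2.imwrite('pics/c1.png',cv2.resize(a,None,fx=4,fy=4,interpolation=cv2.INTER_CUBIC))
cv2.imwrite('pics/c2.png',cv2.resize(s[130:280,165:345],None,fx=4,fy=4,interpolation=cv2.INTER_CUBIC))
E
```

```text
(no output)
```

View pics/c1.png

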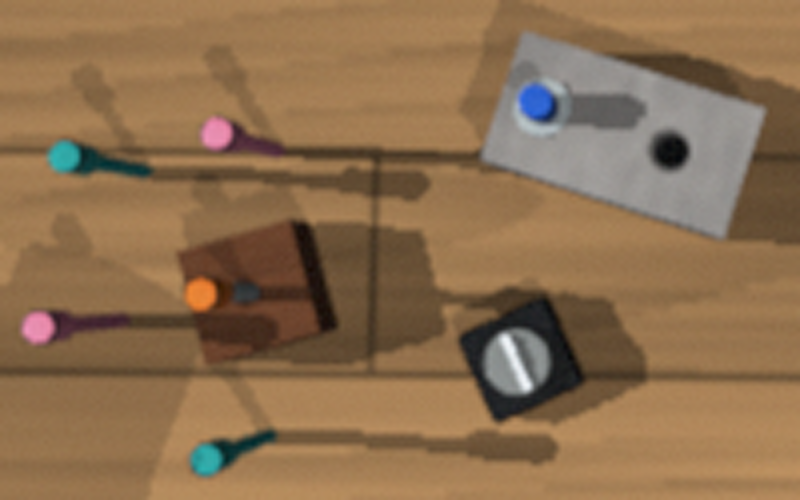

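View pics/c2.png

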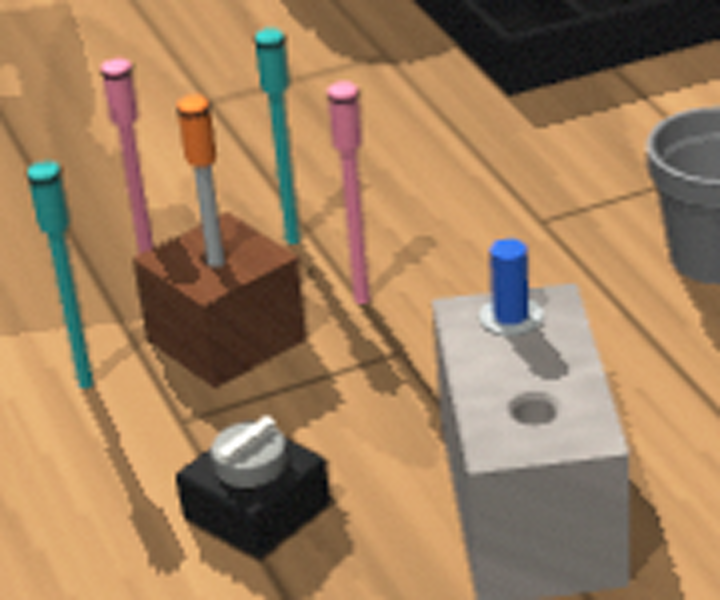

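```bash
cat >> h.py <<'E'
def tri(a,b):
    P=[];q=[]
    for n,(u,v) in(('top',a),('side',b)):
        c=imaging.camera_info(n);P.append(np.c_[np.array(c['R']),np.array(c['t'])])
        q.append(cv2.undistortPoints(np.array([[[u,v]]],float),np.array(c['mtx']),np.array(c['dist']))[0,0])
    X=cv2.triangulatePoints(P[0],P[1],q[0].reshape(2,1),q[1].reshape(2,1));return X[:3,0]/X[3,0]
E
python3 - <<'E'
from h import *
T=lambda u,v:(135+(u+.5)/4-.5,220+(v+.5)/4-.5)
S=lambda u,v:(165+(u+.5)/4-.5,130+(v+.5)/4-.5)
def show(n,a,b,z):
    print(n,'tri',tri(T(*a),S(*b)).round(1),'top',ray('top',*T(*a),z)[:2].round(1),'side',ray('side',*S(*b),z)[:2].round(1))
show('rodtop',(202,294),(192,102),165)
show('rodbase',(247,293),(216,264),60)
show('socket',(670,151),(533,408),90)
show('blue',(537,102),(509,248),135)
show('pink1top',(217,132),(343,90),165)
show('teal1top',(65,157),(270,36),165)
show('pink2top',(38,327),(117,66),165)
show('teal2top',(206,458),(44,170),165)
for n,p in dict(p1=(283,151),t1=(150,171),p2=(128,321),t2=(273,434)).items(): print(n,ray('top',*T(*p),0).round(1))
for n,p in dict(p1=(362,302),t1=(292,242),t2=(86,386)).items(): print(n,ray('side',*S(*p),0).round(1))
b=[ray('top',*T(*p),90) for p in((525,32),(765,107),(725,238),(482,160))];print(np.round(b,1),np.mean(b,0))
b=[ray('side',*S(*p),90) for p in((434,300),(578,287),(628,456),(466,470))];print(np.round(b,1),np.mean(b,0))
b=[ray('top',*T(*p),60) for p in((178,252),(293,222),(322,334),(208,362))];print(np.round(b,1),np.mean(b,0))
b=[ray('side',*S(*p),60) for p in((136,262),(228,214),(300,256),(210,306))];print(np.round(b,1),np.mean(b,0))
for n,t,s,z in(('red',(437,250),(396.5,321),120),('yel',(459,252),(412,348),108),('whi',(477.5,254),(428.5,376),96)):
  print(n,tri(t,s).round(1),ray('top',*t,z)[:2].round(1),ray('side',*s,z)[:2].round(1))
t=cv2.imread('pics/t0.png');s=cv2.imread('pics/s0.png')
a=cv2.resize(t[230:275,405:495],None,fx=6,fy=6,interpolation=cv2.INTER_CUBIC);b=cv2.resize(s[310:435,360:460],None,fx=4,fy=4,interpolation=cv2.INTER_CUBIC)
o=np.zeros((500,960,3),np.uint8)[:, :790];o[:270,:540]=a;o=np.zeros((600,560,3),np.uint8);o[:270,:540]=a
cv2.imwrite('pics/c3.png',np.vstack([o[:270],np.hstack([b[:330],np.zeros((330,160,3),np.uint8)])]))
E
```

```text
rodtop tri [459.7 286.2 164.1] top [460.6 285.7] side [458.5 285.1]
rodbase tri [459.8 289.1  52.4] top [459.9 287.2] side [456.9 278. ]
socket tri [544.5  35.5  87.8] top [544.6  35.4] side [543.1  33.1]
blue tri [568.8 109.7 134.1] top [568.7 109.6] side [568.3 108.4]
pink1top tri [549.  285.5 147. ] top [548.3 280.6] side [537.7 255.6]
teal1top tri [534.9 368.6 147.2] top [534.1 362.4] side [524.4 336.4]
pink2top tri [441.7 379.6 147.1] top [442.4 373.1] side [434.  346.7]
teal2top tri [370.9 285.6 147. ] top [373.4 280.7] side [364.9 255.8]
p1 [548.7 282.    0. ]
t1 [535.4 365.4   0. ]
p2 [441.2 375.7   0. ]
t2 [371.8 283.    0. ]
p1 [545.9 280.9   0. ]
t1 [532.1 364.8   0. ]
t2 [368.6 281.5   0. ]
[[614.2 121.4  90. ]
 [570.9 -20.2  90. ]
 [494.    2.8  90. ]
 [538.5 145.2  90. ]] [554.38625982  62.30472996  90.        ]
[[538.2 143.5  90. ]
 [612.6 116.5  90. ]
 [567.1 -23.4  90. ]
 [492.5   5.3  90. ]] [552.59915416  60.466844    90.        ]
[[484.  329.1  60. ]
 [502.3 261.1  60. ]
 [436.  241.9  60. ]
 [419.1 309.   60. ]] [460.34148928 285.28081925  60.        ]
[[415.9 303.3  60. ]
 [481.5 325.6  60. ]
 [503.4 261.7  60. ]
 [439.5 239.4  60. ]] [460.05949004 282.4949393   60.        ]
red [ 563.8 -276.5  114. ] [ 561.8 -274. ] [ 561.9 -281.1]
yel [ 558.9 -329.1  106.2] [ 558.5 -328.4] [ 558.1 -330.3]
whi [ 555.9 -377.1   93.2] [ 555.  -375.7] [ 555.2 -378.8]
```

View pics/c3.png

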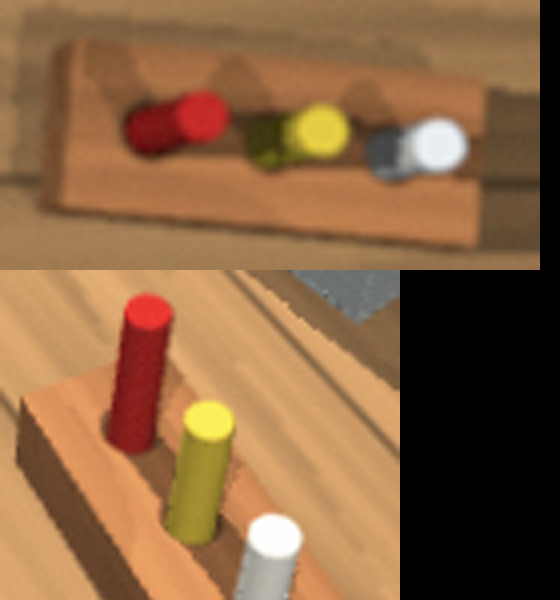

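The pixel readings from both cameras agree to about 2 mm. The rod is at (460,285), the socket at (545,34), red at (562,-277), yellow at (558.5,-329), white at (555,-377), and the look-alikes are about 90 mm from the rod. I'll turn the tool so it closes along world x and move over the rod.

>>> {"op": "drive_tool", "data": {
  "plan": [
    {"x": -7.0, "y": -4.24, "z": 0, "az": 12, "hand": 50},
    {"x": -7.0, "y": -4.24, "z": 0, "az": 12, "hand": 50},
    {"x": -7.0, "y": -4.24, "z": 0, "az": 12, "hand": 50},
    {"x": -7.0, "y": -4.24, "z": 0, "az": 12, "hand": 50},
    {"x": -7.0, "y": -4.24, "z": 0, "az": 12, "hand": 50},
    {"x": -7.0, "y": -4.24, "z": 0, "az": 12, "hand": 50},
    {"x": -7.0, "y": -4.24, "z": 0, "az": 12, "hand": 50},
    {"x": -7.0, "y": -4.24, "z": 0, "az": 12, "hand": 50}
  ],
  "grip_force": 30
}}

```text
invalid input
```

>>> {"op": "drive_tool", "data": {
  "plan": [
    {"x": -1.0, "y": -0.6, "z": 0.0, "ax": 0.0, "ay": 0.0, "az": 1.4, "hand": 50.0},
    {"x": -7.0, "y": -4.24, "z": 0.0, "ax": 0.0, "ay": 0.0, "az": 12.0, "hand": 50.0},
    {"x": -7.0, "y": -4.24, "z": 0.0, "ax": 0.0, "ay": 0.0, "az": 12.0, "hand": 50.0},
    {"x": -7.0, "y": -4.24, "z": 0.0, "ax": 0.0, "ay": 0.0, "az": 12.0, "hand": 50.0},
    {"x": -7.0, "y": -4.24, "z": 0.0, "ax": 0.0, "ay": 0.0, "az": 12.0, "hand": 50.0},
    {"x": -7.0, "y": -4.24, "z": 0.0, "ax": 0.0, "ay": 0.0, "az": 12.0, "hand": 50.0},
    {"x": -7.0, "y": -4.24, "z": 0.0, "ax": 0.0, "ay": 0.0, "az": 12.0, "hand": 50.0},
    {"x": -7.0, "y": -4.24, "z": 0.0, "ax": 0.0, "ay": 0.0, "az": 12.0, "hand": 50.0}
  ],
  "grip_force": 30
}}

```text
clock: 0.9
eef_pos: [455.3, 289.9, 231.2]
tcp_rot: [-3.141, 0.0, 1.625]
contact_force: [1.4, 1.0, 0.6]
opening: 0.586
grasp_force: 0.0
```

>>> {"op": "drive_tool", "data": {
  "plan": [
    {"x": 0, "y": 0, "z": 0, "ax": 0, "ay": 0, "az": 0, "hand": 50},
    {"x": 0, "y": 0, "z": 0, "ax": 0, "ay": 0, "az": 0, "hand": 50}
  ]
}}

```text
clock: 1.1
eef_pos: [454.8, 290.7, 231.0]
tcp_rot: [-3.141, 0.0, 1.629]
contact_force: [-0.1, 0.6, -0.6]
opening: 0.584
grasp_force: 0.0
```

```bash
python3 - <<'E'
from h import *
s=monitor.sense();print(s['eef_pos'],s['tcp_rot'],s['qpos'],s['contact_force'],s['clock'])
E
```

```text
[454.77061737 290.74061567 230.9894676 ] [-3.14086309e+00  5.63382695e-05  1.62921282e+00] [5.65852613e-01 2.21480360e-01 1.81573602e+00 3.41676686e-04
 1.10504130e+00 5.07282589e-01] [-0.14477351  0.62677576 -0.60146477] 1.1
```

>>> {"op": "drive_tool", "data": {
  "plan": [
    {"x": -0.12, "y": 0.1, "z": 0, "ax": 0, "ay": 0, "az": 0.55, "hand": 50},
    {"x": -0.12, "y": 0.1, "z": 0.7, "ax": 0, "ay": 0, "az": 0.55, "hand": 50},
    {"x": -0.12, "y": 0.1, "z": 1.4, "ax": 0, "ay": 0, "az": 0.55, "hand": 50},
    {"x": -0.12, "y": 0.1, "z": 2.08, "ax": 0, "ay": 0, "az": 0.55, "hand": 50},
    {"x": -0.12, "y": 0.1, "z": 2.08, "ax": 0, "ay": 0, "az": 0.55, "hand": 50},
    {"x": -0.12, "y": 0.1, "z": 2.08, "ax": 0, "ay": 0, "az": 0.55, "hand": 50}
  ]
}}

```text
clock: 1.7
eef_pos: [458.9, 287.0, 127.5]
tcp_rot: [-3.14, 0.001, 1.576]
contact_force: [0.8, 0.4, 0.3]
opening: 0.587
grasp_force: 0.0
```

```bash
python3 - <<'E'
from h import *
s=monitor.sense();print(s['eef_pos'],s['tcp_rot'],s['contact_force'],s['clock'])
a=pic('top','t1.png');b=pic('side','s1.png')
print(proj('top',s['eef_pos']),proj('side',s['eef_pos']))
o=np.hstack([cv2.resize(a[240:340,130:230],None,fx=4,fy=4,interpolation=2),cv2.resize(b[100:250,150:250],None,fx=4,fy=4,interpolation=2)[:400]])
cv2.imwrite('pics/c4.png',o[:,:,::-1])
E
```

```text
[458.90738488 286.96559674 127.46346982] [-3.14032000e+00  5.50850043e-04  1.57576619e+00] [0.80012458 0.38677194 0.33443983] 1.7
[[189.07174606 293.69051519]] [[214.59270406 169.05365541]]
```

View pics/c4.png

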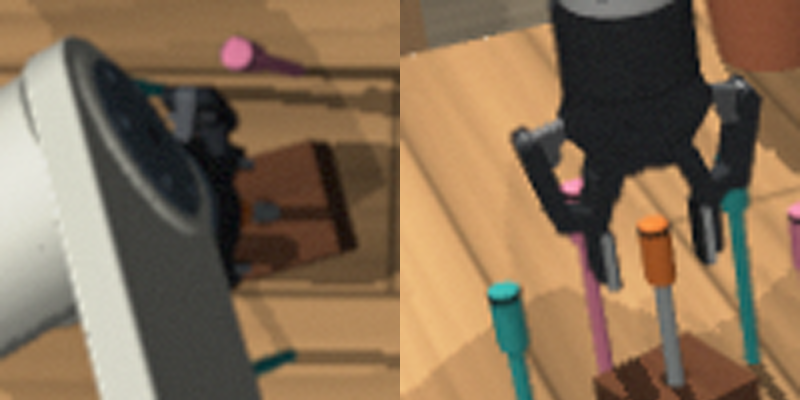

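The rod's handle sits between the open fingers, clear of the look-alikes. I'll close on it.

>>> {"op": "drive_tool", "data": {
  "plan": [
    {"x": -0.03, "y": 0.02, "z": 0, "ax": 0, "ay": 0, "az": 0, "hand": 50},
    {"x": -0.03, "y": 0.02, "z": 0, "ax": 0, "ay": 0, "az": 0, "hand": 14},
    {"x": -0.03, "y": 0.02, "z": 0, "ax": 0, "ay": 0, "az": 0, "hand": 10},
    {"x": -0.03, "y": 0.02, "z": 0, "ax": 0, "ay": 0, "az": 0, "hand": 10},
    {"x": -0.03, "y": 0.02, "z": 0, "ax": 0, "ay": 0, "az": 0, "hand": 10},
    {"x": -0.03, "y": 0.02, "z": 0, "ax": 0, "ay": 0, "az": 0, "hand": 10}
  ],
  "grip_force": 60
}}

```text
clock: 2.4
eef_pos: [461.0, 284.8, 128.1]
tcp_rot: [3.141, -0.001, 1.573]
contact_force: [-1.4, 0.1, 7.0]
opening: 0.196
grasp_force: 58.3
```

>>> {"op": "drive_tool", "data": {
  "plan": [
    {"x": 0, "y": 0, "z": -0.3, "ax": 0, "ay": 0, "az": 0, "hand": 10},
    {"x": 0, "y": 0, "z": -0.8, "ax": 0, "ay": 0, "az": 0, "hand": 10},
    {"x": 0, "y": 0, "z": -1.4, "ax": 0, "ay": 0, "az": 0, "hand": 10},
    {"x": 0, "y": 0, "z": -2.0, "ax": 0, "ay": 0, "az": 0, "hand": 10},
    {"x": 0, "y": 0, "z": -2.6, "ax": 0, "ay": 0, "az": 0, "hand": 10},
    {"x": -0.6, "y": 0.2, "z": -2.6, "ax": 0, "ay": 0, "az": 0, "hand": 10},
    {"x": -1.4, "y": 0.46, "z": -2.6, "ax": 0, "ay": 0, "az": 0, "hand": 10},
    {"x": -2.2, "y": 0.73, "z": -2.6, "ax": 0, "ay": 0, "az": 0, "hand": 10}
  ]
}}

```text
clock: 3.2
eef_pos: [497.6, 173.7, 257.7]
tcp_rot: [3.141, -0.0, 1.575]
contact_force: [1.4, -0.2, -1.0]
opening: 0.191
grasp_force: 58.7
```

>>> {"op": "drive_tool", "data": {
  "plan": [
    {"x": -0.8, "y": 0.27, "z": 0, "ax": 0, "ay": 0, "az": 0, "hand": 10},
    {"x": -1.6, "y": 0.54, "z": 0, "ax": 0, "ay": 0, "az": 0, "hand": 10},
    {"x": -2.3, "y": 0.8, "z": 0, "ax": 0, "ay": 0, "az": 0, "hand": 10},
    {"x": -2.8, "y": 0.95, "z": 0, "ax": 0, "ay": 0, "az": 0, "hand": 10},
    {"x": -2.8, "y": 0.95, "z": 0.2, "ax": 0, "ay": 0, "az": 0, "hand": 10},
    {"x": -2.8, "y": 0.95, "z": 0.4, "ax": 0, "ay": 0, "az": 0, "hand": 10},
    {"x": -2.8, "y": 0.95, "z": 0.4, "ax": 0, "ay": 0, "az": 0, "hand": 10}
  ]
}}

```text
clock: 3.9
eef_pos: [543.9, 35.4, 235.4]
tcp_rot: [-3.138, -0.0, 1.574]
contact_force: [-0.0, 0.3, -1.1]
opening: 0.194
grasp_force: 58.7
```

```bash
python3 - <<'E'
from h import *
s=monitor.sense();print(s['eef_pos'],s['tcp_rot'],s['contact_force'],s['clock'])
a=pic('top','t2.png');b=pic('side','s2.png')
e=s['eef_pos'];print(proj('side',[e,e-[0,0,113]]),proj('top',[e,e-[0,0,113]]))
o=np.hstack([cv2.resize(a[200:320,240:340],None,fx=4,fy=4,interpolation=2),cv2.resize(b[160:280,250:350],None,fx=4,fy=4,interpolation=2)])
cv2.imwrite('pics/c5.png',o[:,:,::-1])
E
```

```text
[543.92521017  35.41240188 235.36167867] [-3.13817944e+00 -1.30689400e-04  1.57385101e+00] [-0.03623121  0.26573751 -1.1294963 ] 3.9
[[295.50648637 169.66347662]
 [297.2505388  218.16790646]] [[300.83217566 253.06038175]
 [301.84486746 256.74026647]]
```

View pics/c5.png

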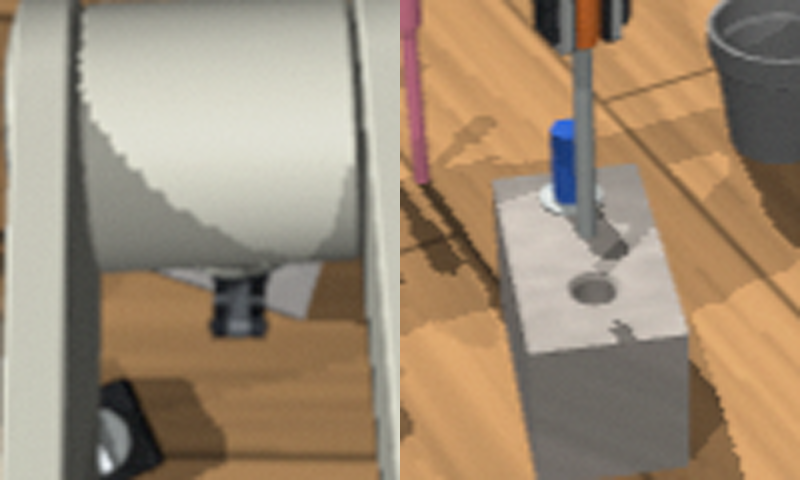

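The rod hangs upright with its tip at side (296,218), right over the socket mouth at (298,232). I'll lower it with a light grip so any overload slips.

>>> {"op": "drive_tool", "data": {
  "plan": [
    {"x": 0, "y": 0.02, "z": 0.3, "ax": 0, "ay": 0, "az": 0, "hand": 10},
    {"x": 0, "y": 0.02, "z": 0.6, "ax": 0, "ay": 0, "az": 0, "hand": 10},
    {"x": 0, "y": 0.02, "z": 0.8, "ax": 0, "ay": 0, "az": 0, "hand": 10},
    {"x": 0, "y": 0.02, "z": 1.0, "ax": 0, "ay": 0, "az": 0, "hand": 10},
    {"x": 0, "y": 0.02, "z": 1.1, "ax": 0, "ay": 0, "az": 0, "hand": 10},
    {"x": 0, "y": 0.02, "z": 1.1, "ax": 0, "ay": 0, "az": 0, "hand": 10}
  ],
  "grip_force": 22
}}

```text
clock: 4.6
eef_pos: [546.1, 35.0, 181.7]
tcp_rot: [-3.141, 0.0, 1.574]
contact_force: [0.9, 0.3, -0.0]
opening: 0.197
grasp_force: 58.7
```

>>> {"op": "drive_tool", "data": {
  "plan": [
    {"x": 0, "y": 0, "z": 0.03, "ax": 0, "ay": 0, "az": 0, "hand": 10},
    {"x": 0, "y": 0, "z": 0.06, "ax": 0, "ay": 0, "az": 0, "hand": 10},
    {"x": 0, "y": 0, "z": 0.06, "ax": 0, "ay": 0, "az": 0, "hand": 10}
  ]
}}

```text
clock: 4.9
eef_pos: [546.6, 34.8, 179.5]
tcp_rot: [3.141, 0.0, 1.574]
contact_force: [-1.4, -0.1, -0.5]
opening: 0.193
grasp_force: 58.7
```

>>> {"op": "drive_tool", "data": {
  "plan": [
    {"x": 0, "y": -0.02, "z": 0.03, "ax": 0, "ay": 0, "az": 0, "hand": 12},
    {"x": 0, "y": -0.02, "z": 0.06, "ax": 0, "ay": 0, "az": 0, "hand": 12},
    {"x": 0, "y": -0.02, "z": 0.06, "ax": 0, "ay": 0, "az": 0, "hand": 12}
  ],
  "grip_force": 25
}}

```text
clock: 5.2
eef_pos: [545.3, 34.8, 176.1]
tcp_rot: [-3.141, 0.0, 1.574]
contact_force: [0.3, 1.4, -1.3]
opening: 0.193
grasp_force: 58.7
```

>>> {"op": "drive_tool", "data": {
  "plan": [
    {"x": 0, "y": 0, "z": 0.03, "ax": 0, "ay": 0, "az": 0, "hand": 12},
    {"x": 0, "y": 0, "z": 0.06, "ax": 0, "ay": 0, "az": 0, "hand": 12},
    {"x": 0, "y": 0, "z": 0.06, "ax": 0, "ay": 0, "az": 0, "hand": 12}
  ]
}}

```text
clock: 5.5
eef_pos: [545.3, 34.8, 173.0]
tcp_rot: [-3.141, 0.0, 1.574]
contact_force: [-0.1, 0.2, -0.9]
opening: 0.192
grasp_force: 58.7
```

>>> {"op": "drive_tool", "data": {
  "plan": [
    {"x": 0, "y": 0, "z": 0.03, "ax": 0, "ay": 0, "az": 0, "hand": 12},
    {"x": 0, "y": 0, "z": 0.06, "ax": 0, "ay": 0, "az": 0, "hand": 12},
    {"x": 0, "y": 0, "z": 0.06, "ax": 0, "ay": 0, "az": 0, "hand": 12}
  ]
}}

```text
clock: 5.8
eef_pos: [545.3, 34.8, 170.0]
tcp_rot: [-3.141, 0.0, 1.574]
contact_force: [0.1, -0.5, -1.3]
opening: 0.193
grasp_force: 58.7
```

>>> {"op": "drive_tool", "data": {
  "plan": [
    {"x": 0, "y": 0, "z": 0.03, "ax": 0, "ay": 0, "az": 0, "hand": 12},
    {"x": 0, "y": 0, "z": 0.06, "ax": 0, "ay": 0, "az": 0, "hand": 12},
    {"x": 0, "y": 0, "z": 0.06, "ax": 0, "ay": 0, "az": 0, "hand": 12}
  ]
}}

```text
clock: 6.1
eef_pos: [545.3, 34.8, 167.0]
tcp_rot: [-3.141, 0.0, 1.574]
contact_force: [0.2, 0.3, -1.3]
opening: 0.196
grasp_force: 58.7
```

>>> {"op": "drive_tool", "data": {
  "plan": [
    {"x": 0, "y": 0, "z": 0.03, "ax": 0, "ay": 0, "az": 0, "hand": 12},
    {"x": 0, "y": 0, "z": 0.06, "ax": 0, "ay": 0, "az": 0, "hand": 12},
    {"x": 0, "y": 0, "z": 0.06, "ax": 0, "ay": 0, "az": 0, "hand": 12}
  ]
}}

```text
clock: 6.4
eef_pos: [545.3, 34.8, 164.0]
tcp_rot: [-3.141, 0.0, 1.574]
contact_force: [-0.4, -0.3, -0.3]
opening: 0.19
grasp_force: 58.7
```

>>> {"op": "drive_tool", "data": {
  "plan": [
    {"x": 0, "y": 0, "z": 0.03, "ax": 0, "ay": 0, "az": 0, "hand": 12},
    {"x": 0, "y": 0, "z": 0.06, "ax": 0, "ay": 0, "az": 0, "hand": 12},
    {"x": 0, "y": 0, "z": 0.06, "ax": 0, "ay": 0, "az": 0, "hand": 12}
  ]
}}

```text
clock: 6.7
eef_pos: [546.1, 34.9, 162.4]
tcp_rot: [3.14, -0.0, 1.574]
contact_force: [-2.4, -0.5, 9.5]
opening: 0.196
grasp_force: 60.0
```

>>> {"op": "drive_tool", "data": {
  "plan": [
    {"x": 0, "y": 0, "z": 0, "ax": 0, "ay": 0, "az": 0, "hand": 12},
    {"x": 0, "y": 0, "z": 0, "ax": 0, "ay": 0, "az": 0, "hand": 12},
    {"x": 0, "y": 0, "z": 0, "ax": 0, "ay": 0, "az": 0, "hand": 12},
    {"x": 0, "y": 0, "z": 0, "ax": 0, "ay": 0, "az": 0, "hand": 12},
    {"x": 0, "y": 0, "z": 0, "ax": 0, "ay": 0, "az": 0, "hand": 12}
  ]
}}

```text
clock: 7.2
eef_pos: [546.0, 34.9, 162.4]
tcp_rot: [3.14, -0.0, 1.574]
contact_force: [-1.8, -0.3, 9.2]
opening: 0.194
grasp_force: 60.0
```

>>> {"op": "drive_tool", "data": {
  "plan": [
    {"x": 0, "y": 0, "z": -0.4, "ax": 0, "ay": 0, "az": 0, "hand": 12},
    {"x": 0, "y": 0, "z": -1.0, "ax": 0, "ay": 0, "az": 0, "hand": 12},
    {"x": 0, "y": 0, "z": -1.8, "ax": 0, "ay": 0, "az": 0, "hand": 12},
    {"x": 0.6, "y": -0.2, "z": -1.8, "ax": 0, "ay": 0, "az": 0, "hand": 12},
    {"x": 1.5, "y": -0.5, "z": -1.8, "ax": 0, "ay": 0, "az": 0, "hand": 12},
    {"x": 2.4, "y": -0.8, "z": -1.8, "ax": 0, "ay": 0, "az": 0, "hand": 12},
    {"x": 3.3, "y": -1.12, "z": -1.8, "ax": 0, "ay": 0, "az": 0, "hand": 12},
    {"x": 4.2, "y": -1.43, "z": -1.8, "ax": 0, "ay": 0, "az": 0, "hand": 12}
  ]
}}

```text
clock: 8.0
eef_pos: [472.5, 246.2, 251.4]
tcp_rot: [3.141, -0.0, 1.573]
contact_force: [0.4, 0.1, -0.7]
opening: 0.195
grasp_force: 58.8
```

>>> {"op": "drive_tool", "data": {
  "plan": [
    {"x": 0.5, "y": -0.17, "z": 0, "ax": 0, "ay": 0, "az": 0, "hand": 12},
    {"x": 0.8, "y": -0.27, "z": 0.2, "ax": 0, "ay": 0, "az": 0, "hand": 12},
    {"x": 0.8, "y": -0.27, "z": 0.5, "ax": 0, "ay": 0, "az": 0, "hand": 12},
    {"x": 0.8, "y": -0.27, "z": 0.8, "ax": 0, "ay": 0, "az": 0, "hand": 12},
    {"x": 0.8, "y": -0.27, "z": 1.1, "ax": 0, "ay": 0, "az": 0, "hand": 12},
    {"x": 0.8, "y": -0.27, "z": 1.1, "ax": 0, "ay": 0, "az": 0, "hand": 12},
    {"x": 0.8, "y": -0.27, "z": 1.1, "ax": 0, "ay": 0, "az": 0, "hand": 12}
  ]
}}

```text
clock: 8.7
eef_pos: [459.8, 284.0, 195.9]
tcp_rot: [-3.141, 0.001, 1.573]
contact_force: [-1.1, 1.0, -1.5]
opening: 0.194
grasp_force: 58.7
```

```bash
python3 - <<'E'
from h import *
s=monitor.sense();print(s['eef_pos'],s['tcp_rot'],s['contact_force'],s['clock'])
b=pic('side','s3.png')
e=s['eef_pos'];print(proj('side',[e,e-[0,0,113]]))
cv2.imwrite('pics/c6.png',cv2.resize(b[130:250,160:280],None,fx=4,fy=4,interpolation=2)[:,:,::-1])
E
```

```text
[459.75889118 283.98259662 195.88913105] [-3.14072704e+00  7.33174457e-04  1.57306021e+00] [-1.08428848  0.95226833 -1.47676783] 8.7
[[211.58213567 142.98780134]
 [217.74812203 185.9142758 ]]
```

View pics/c6.png

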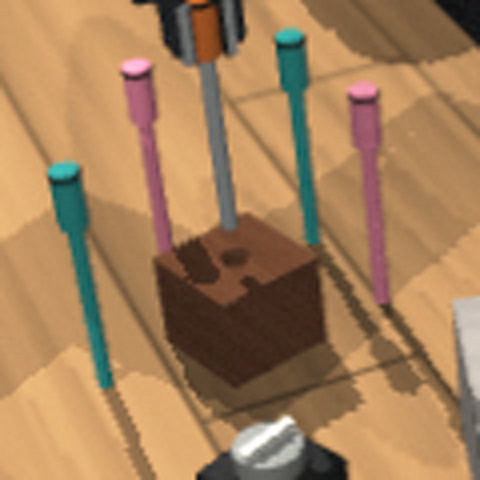

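```bash
python3 - <<'E'
from h import *
print(ray('side',218.4,194.1,60),ray('side',219,193.4,60),proj('side',[[461,284.8,60],[460,284,60]]))
E
```

```text
[458.55631248 284.35357951  60.        ] [460.80393796 286.4515115   60.        ] [[219.31423492 193.72185904]
 [219.02850056 194.00561819]]
```

>>> {"op": "drive_tool", "data": {
  "plan": [
    {"x": 0.02, "y": 0.025, "z": 0, "ax": 0, "ay": 0, "az": 0, "hand": 12},
    {"x": 0.02, "y": 0.025, "z": 0.2, "ax": 0, "ay": 0, "az": 0, "hand": 12},
    {"x": 0.02, "y": 0.025, "z": 0.35, "ax": 0, "ay": 0, "az": 0, "hand": 12},
    {"x": 0.02, "y": 0.025, "z": 0.5, "ax": 0, "ay": 0, "az": 0, "hand": 12},
    {"x": 0.02, "y": 0.025, "z": 0.6, "ax": 0, "ay": 0, "az": 0, "hand": 12},
    {"x": 0.02, "y": 0.025, "z": 0.6, "ax": 0, "ay": 0, "az": 0, "hand": 12}
  ]
}}

```text
clock: 9.35
eef_pos: [460.4, 285.2, 165.2]
tcp_rot: [-3.14, 0.001, 1.574]
contact_force: [0.2, 0.1, -1.1]
opening: 0.192
grasp_force: 58.7
```

>>> {"op": "drive_tool", "data": {
  "plan": [
    {"x": 0, "y": 0, "z": 0.15, "ax": 0, "ay": 0, "az": 0, "hand": 12},
    {"x": 0, "y": 0, "z": 0.3, "ax": 0, "ay": 0, "az": 0, "hand": 12},
    {"x": 0, "y": 0, "z": 0.45, "ax": 0, "ay": 0, "az": 0, "hand": 12},
    {"x": 0, "y": 0, "z": 0.6, "ax": 0, "ay": 0, "az": 0, "hand": 12},
    {"x": 0, "y": 0, "z": 0.7, "ax": 0, "ay": 0, "az": 0, "hand": 12},
    {"x": 0, "y": 0, "z": 0.72, "ax": 0, "ay": 0, "az": 0, "hand": 12},
    {"x": 0, "y": 0, "z": 0.72, "ax": 0, "ay": 0, "az": 0, "hand": 12}
  ]
}}

```text
clock: 10.05
eef_pos: [460.9, 285.6, 130.1]
tcp_rot: [-3.141, 0.0, 1.574]
contact_force: [0.2, 0.2, -0.7]
opening: 0.193
grasp_force: 58.7
```

>>> {"op": "drive_tool", "data": {
  "plan": [
    {"x": 0, "y": 0, "z": 0, "ax": 0, "ay": 0, "az": 0, "hand": 45},
    {"x": 0, "y": 0, "z": 0, "ax": 0, "ay": 0, "az": 0, "hand": 45},
    {"x": 0, "y": 0, "z": 0, "ax": 0, "ay": 0, "az": 0, "hand": 45},
    {"x": 0, "y": 0, "z": 0, "ax": 0, "ay": 0, "az": 0, "hand": 45},
    {"x": 0, "y": 0, "z": 0, "ax": 0, "ay": 0, "az": 0, "hand": 45},
    {"x": 0, "y": 0, "z": -0.3, "ax": 0, "ay": 0, "az": 0, "hand": 45},
    {"x": 0, "y": 0, "z": -1.2, "ax": 0, "ay": 0, "az": 0, "hand": 45},
    {"x": 0, "y": 0, "z": -2.1, "ax": 0, "ay": 0, "az": 0, "hand": 45}
  ]
}}

```text
clock: 10.85
eef_pos: [460.3, 285.1, 235.8]
tcp_rot: [-3.139, 0.001, 1.574]
contact_force: [0.9, -0.2, 0.0]
opening: 0.527
grasp_force: 0.0
```

>>> {"op": "drive_tool", "data": {
  "plan": [
    {"x": -0.9, "y": 0.13, "z": 0, "ax": 0, "ay": 0, "az": 0, "hand": 45},
    {"x": -1.8, "y": 0.26, "z": 0, "ax": 0, "ay": 0, "az": 0, "hand": 45},
    {"x": -2.7, "y": 0.39, "z": 0, "ax": 0, "ay": 0, "az": 0, "hand": 45},
    {"x": -3.6, "y": 0.52, "z": 0, "ax": 0, "ay": 0, "az": 0, "hand": 45},
    {"x": -4.5, "y": 0.65, "z": 0, "ax": 0, "ay": 0, "az": 0, "hand": 45},
    {"x": -5.4, "y": 0.78, "z": 0, "ax": 0, "ay": 0, "az": 0, "hand": 45},
    {"x": -6.3, "y": 0.91, "z": 0, "ax": 0, "ay": 0, "az": 0, "hand": 45},
    {"x": -7.2, "y": 1.04, "z": 0, "ax": 0, "ay": 0, "az": 0, "hand": 45}
  ]
}}

```text
clock: 11.65
eef_pos: [514.0, -76.2, 235.5]
tcp_rot: [3.141, 0.0, 1.574]
contact_force: [1.1, 1.2, -0.6]
opening: 0.528
grasp_force: 0.0
```

>>> {"op": "drive_tool", "data": {
  "plan": [
    {"x": -0.9, "y": 0.13, "z": 0, "ax": 0, "ay": 0, "az": 0, "hand": 45},
    {"x": -1.8, "y": 0.26, "z": 0, "ax": 0, "ay": 0, "az": 0, "hand": 45},
    {"x": -2.7, "y": 0.39, "z": 0, "ax": 0, "ay": 0, "az": 0, "hand": 45},
    {"x": -3.6, "y": 0.52, "z": 0, "ax": 0, "ay": 0, "az": 0, "hand": 45},
    {"x": -4.5, "y": 0.65, "z": 0, "ax": 0, "ay": 0, "az": 0, "hand": 45},
    {"x": -5.4, "y": 0.8, "z": 0, "ax": 0, "ay": 0, "az": 0, "hand": 45},
    {"x": -6.0, "y": 0.86, "z": 0, "ax": 0, "ay": 0, "az": 0, "hand": 45},
    {"x": -6.0, "y": 0.86, "z": 0, "ax": 0, "ay": 0, "az": 0, "hand": 45}
  ]
}}

```text
clock: 12.45
eef_pos: [557.7, -378.0, 234.8]
tcp_rot: [3.141, 0.001, 1.571]
contact_force: [-0.3, 1.1, 0.2]
opening: 0.527
grasp_force: 0.0
```

```bash
python3 - <<'E'
from h import *
s=monitor.sense();print(s['eef_pos'],s['tcp_rot'],s['contact_force'],s['clock'])
a=pic('top','t4.png');b=pic('side','s4.png')
print(ray('top',477.6,253.8,96),ray('top',438.4,249,120))
o=np.hstack([cv2.resize(a[200:300,130:230],None,fx=4,fy=4,interpolation=2) if 0 else cv2.resize(a[230:330,160:240],None,fx=4,fy=4,interpolation=2),cv2.resize(b[130:230,160:260],None,fx=4,fy=4,interpolation=2)])
cv2.imwrite('pics/c7.png',o[:,:,::-1])
E
```

```text
[ 557.70667824 -377.95990902  234.82407741] [3.14133756e+00 1.23676858e-03 1.57055602e+00] [-0.29589925  1.0610395   0.15814254] 12.45
[ 555.50868419 -375.9765172    96.        ] [ 564.08219493 -277.24094823  120.        ]
```

View pics/c7.png

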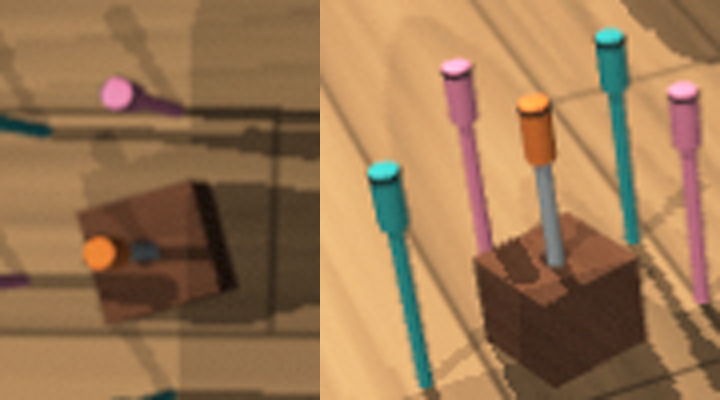

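The rod stands back upright in its stand, with its handle at crop (535,105). Now I'll descend on the white post, since the measured depth of about 41 mm makes white the nearest (top about 4.5 mm low).

>>> {"op": "drive_tool", "data": {
  "plan": [
    {"x": 0.03, "y": -0.04, "z": 0.5, "ax": 0, "ay": 0, "az": 0, "hand": 45},
    {"x": 0.03, "y": -0.04, "z": 1.2, "ax": 0, "ay": 0, "az": 0, "hand": 45},
    {"x": 0.03, "y": -0.04, "z": 1.9, "ax": 0, "ay": 0, "az": 0, "hand": 45},
    {"x": 0.03, "y": -0.04, "z": 2.5, "ax": 0, "ay": 0, "az": 0, "hand": 45},
    {"x": 0.03, "y": -0.04, "z": 3.0, "ax": 0, "ay": 0, "az": 0, "hand": 45},
    {"x": 0.03, "y": -0.04, "z": 3.38, "ax": 0, "ay": 0, "az": 0, "hand": 45},
    {"x": 0.03, "y": -0.04, "z": 3.38, "ax": 0, "ay": 0, "az": 0, "hand": 45},
    {"x": 0.03, "y": -0.04, "z": 3.38, "ax": 0, "ay": 0, "az": 0, "hand": 45}
  ]
}}

```text
clock: 13.35
eef_pos: [556.0, -371.6, 66.8]
tcp_rot: [-3.141, -0.0, 1.575]
contact_force: [0.7, -0.1, 0.5]
opening: 0.529
grasp_force: 0.0
```

>>> {"op": "drive_tool", "data": {
  "plan": [
    {"x": 0, "y": 0, "z": 0, "ax": 0, "ay": 0, "az": 0, "hand": 14},
    {"x": 0, "y": 0, "z": 0, "ax": 0, "ay": 0, "az": 0, "hand": 14},
    {"x": 0, "y": 0, "z": 0, "ax": 0, "ay": 0, "az": 0, "hand": 14},
    {"x": 0, "y": 0, "z": 0, "ax": 0, "ay": 0, "az": 0, "hand": 14},
    {"x": 0, "y": 0, "z": 0, "ax": 0, "ay": 0, "az": 0, "hand": 14}
  ],
  "grip_force": 60
}}

```text
clock: 13.85
eef_pos: [556.7, -373.1, 68.1]
tcp_rot: [3.14, 0.001, 1.573]
contact_force: [0.1, 1.3, 7.3]
opening: 0.213
grasp_force: 58.8
```

>>> {"op": "drive_tool", "data": {
  "plan": [
    {"x": 0, "y": 0, "z": -0.4, "ax": 0, "ay": 0, "az": 0, "hand": 14},
    {"x": 0, "y": 0, "z": -1.0, "ax": 0, "ay": 0, "az": 0, "hand": 14},
    {"x": 0, "y": 0, "z": -1.8, "ax": 0, "ay": 0, "az": 0, "hand": 14},
    {"x": 0, "y": 0, "z": -2.5, "ax": 0, "ay": 0, "az": 0, "hand": 14},
    {"x": 0.6, "y": 0, "z": -2.8, "ax": 0, "ay": 0, "az": 0, "hand": 14},
    {"x": 1.5, "y": -0.04, "z": -2.8, "ax": 0, "ay": 0, "az": 0, "hand": 14},
    {"x": 2.4, "y": -0.07, "z": -2.8, "ax": 0, "ay": 0, "az": 0, "hand": 14},
    {"x": 3.3, "y": -0.1, "z": -2.8, "ax": 0, "ay": 0, "az": 0, "hand": 14}
  ]
}}

```text
clock: 14.65
eef_pos: [550.2, -206.3, 207.2]
tcp_rot: [3.14, 0.0, 1.573]
contact_force: [1.3, 0.0, -0.5]
opening: 0.218
grasp_force: 58.8
```

>>> {"op": "drive_tool", "data": {
  "plan": [
    {"x": 0.9, "y": -0.03, "z": 0, "ax": 0, "ay": 0, "az": 0, "hand": 14},
    {"x": 1.8, "y": -0.05, "z": 0, "ax": 0, "ay": 0, "az": 0, "hand": 14},
    {"x": 2.7, "y": -0.08, "z": 0, "ax": 0, "ay": 0, "az": 0, "hand": 14},
    {"x": 3.6, "y": -0.1, "z": 0, "ax": 0, "ay": 0, "az": 0, "hand": 14},
    {"x": 4.4, "y": -0.13, "z": 0, "ax": 0, "ay": 0, "az": 0, "hand": 14},
    {"x": 4.9, "y": -0.13, "z": 0.4, "ax": 0, "ay": 0, "az": 0, "hand": 14},
    {"x": 4.9, "y": -0.13, "z": 0.9, "ax": 0, "ay": 0, "az": 0, "hand": 14},
    {"x": 4.9, "y": -0.13, "z": 0.9, "ax": 0, "ay": 0, "az": 0, "hand": 14}
  ]
}}

```text
clock: 15.45
eef_pos: [541.2, 38.0, 159.4]
tcp_rot: [-3.138, 0.0, 1.575]
contact_force: [0.3, 0.3, -0.7]
opening: 0.213
grasp_force: 58.8
```

```bash
python3 - <<'E'
from h import *
s=monitor.sense();print(s['eef_pos'],s['tcp_rot'],s['contact_force'],s['clock'])
b=pic('side','s5.png')
e=s['eef_pos'];print(proj('side',[e,e-[0,0,53],[545,34,90]]))
cv2.imwrite('pics/c8.png',cv2.resize(b[150:270,260:340],None,fx=5,fy=5,interpolation=2)[:,:,::-1])
E
```

```text
[541.22428171  38.04044384 159.38227162] [-3.13767312e+00  2.71052163e-04  1.57524551e+00] [ 0.30418343  0.27457961 -0.73545195] 15.45
[[294.86091353 202.70878373]
 [295.69956637 224.20110924]
 [298.49931026 231.10031979]]
```

View pics/c8.png

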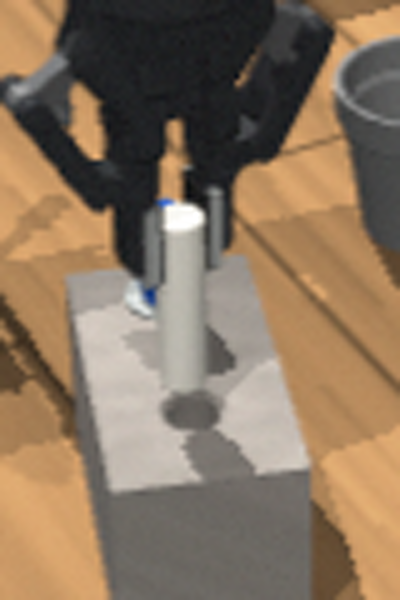

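```bash
python3 - <<'E'
from h import *
F=lambda u,v:(260+(u+.5)/5-.5,150+(v+.5)/5-.5)
print('foot',ray('side',*F(184,381),106.3),'top',ray('side',*F(182,217),187.3),'sock',ray('side',*F(192,411),90))
E
```

```text
foot [540.16110726  32.75511592 106.3       ] top [540.59886267  29.90202959 187.3       ] sock [543.0838015   32.44636632  90.        ]
```

The foot hangs at side-crop (184,381), and the socket centre is about (192,411), so I need roughly +3 mm in x and +1 mm in y.

>>> {"op": "drive_tool", "data": {
  "plan": [
    {"x": 0.02, "y": 0.065, "z": 0, "ax": 0, "ay": 0, "az": 0, "hand": 14},
    {"x": 0.02, "y": 0.065, "z": 0.15, "ax": 0, "ay": 0, "az": 0, "hand": 14},
    {"x": 0.02, "y": 0.065, "z": 0.25, "ax": 0, "ay": 0, "az": 0, "hand": 14},
    {"x": 0.02, "y": 0.065, "z": 0.31, "ax": 0, "ay": 0, "az": 0, "hand": 14},
    {"x": 0.02, "y": 0.065, "z": 0.35, "ax": 0, "ay": 0, "az": 0, "hand": 14},
    {"x": 0.02, "y": 0.065, "z": 0.38, "ax": 0, "ay": 0, "az": 0, "hand": 14},
    {"x": 0.02, "y": 0.065, "z": 0.38, "ax": 0, "ay": 0, "az": 0, "hand": 14}
  ]
}}

```text
clock: 16.2
eef_pos: [546.3, 38.3, 142.1]
tcp_rot: [-3.141, 0.0, 1.574]
contact_force: [0.1, 0.3, -0.5]
opening: 0.214
grasp_force: 58.8
```

>>> {"op": "drive_tool", "data": {
  "plan": [
    {"x": 0.01, "y": -0.03, "z": 0, "ax": 0, "ay": 0, "az": 0, "hand": 14},
    {"x": 0.01, "y": -0.03, "z": 0.03, "ax": 0, "ay": 0, "az": 0, "hand": 14},
    {"x": 0.01, "y": -0.03, "z": 0.06, "ax": 0, "ay": 0, "az": 0, "hand": 14},
    {"x": 0.01, "y": -0.03, "z": 0.08, "ax": 0, "ay": 0, "az": 0, "hand": 14},
    {"x": 0.01, "y": -0.03, "z": 0.08, "ax": 0, "ay": 0, "az": 0, "hand": 14}
  ]
}}

```text
clock: 16.7
eef_pos: [544.8, 38.8, 138.1]
tcp_rot: [-3.141, 0.0, 1.574]
contact_force: [0.5, 0.5, -0.3]
opening: 0.217
grasp_force: 58.8
```

Foot is about 5 mm down and free.

>>> {"op": "drive_tool", "data": {
  "plan": [
    {"x": 0, "y": 0, "z": 0.03, "ax": 0, "ay": 0, "az": 0, "hand": 14},
    {"x": 0, "y": 0, "z": 0.06, "ax": 0, "ay": 0, "az": 0, "hand": 14},
    {"x": 0, "y": 0, "z": 0.08, "ax": 0, "ay": 0, "az": 0, "hand": 14},
    {"x": 0, "y": 0, "z": 0.08, "ax": 0, "ay": 0, "az": 0, "hand": 14}
  ]
}}

```text
clock: 17.1
eef_pos: [544.8, 38.8, 134.1]
tcp_rot: [-3.141, 0.0, 1.574]
contact_force: [0.2, -0.5, 0.6]
opening: 0.212
grasp_force: 58.8
```

>>> {"op": "drive_tool", "data": {
  "plan": [
    {"x": 0, "y": 0, "z": 0.03, "ax": 0, "ay": 0, "az": 0, "hand": 14},
    {"x": 0, "y": 0, "z": 0.06, "ax": 0, "ay": 0, "az": 0, "hand": 14},
    {"x": 0, "y": 0, "z": 0.08, "ax": 0, "ay": 0, "az": 0, "hand": 14},
    {"x": 0, "y": 0, "z": 0.08, "ax": 0, "ay": 0, "az": 0, "hand": 14}
  ]
}}

```text
clock: 17.5
eef_pos: [544.8, 38.8, 130.1]
tcp_rot: [-3.141, 0.0, 1.574]
contact_force: [-1.0, 0.4, -0.5]
opening: 0.213
grasp_force: 58.8
```

>>> {"op": "drive_tool", "data": {
  "plan": [
    {"x": 0, "y": 0, "z": 0.05, "ax": 0, "ay": 0, "az": 0, "hand": 14},
    {"x": 0, "y": 0, "z": 0.1, "ax": 0, "ay": 0, "az": 0, "hand": 14},
    {"x": 0, "y": 0, "z": 0.15, "ax": 0, "ay": 0, "az": 0, "hand": 14},
    {"x": 0, "y": 0, "z": 0.2, "ax": 0, "ay": 0, "az": 0, "hand": 14},
    {"x": 0, "y": 0, "z": 0.2, "ax": 0, "ay": 0, "az": 0, "hand": 14}
  ]
}}

```text
clock: 18.0
eef_pos: [544.6, 38.8, 119.8]
tcp_rot: [-3.141, 0.0, 1.574]
contact_force: [-0.1, -0.2, -1.0]
opening: 0.213
grasp_force: 58.8
```

>>> {"op": "drive_tool", "data": {
  "plan": [
    {"x": 0, "y": 0, "z": 0.05, "ax": 0, "ay": 0, "az": 0, "hand": 14},
    {"x": 0, "y": 0, "z": 0.1, "ax": 0, "ay": 0, "az": 0, "hand": 14},
    {"x": 0, "y": 0, "z": 0.15, "ax": 0, "ay": 0, "az": 0, "hand": 14},
    {"x": 0, "y": 0, "z": 0.2, "ax": 0, "ay": 0, "az": 0, "hand": 14},
    {"x": 0, "y": 0, "z": 0.23, "ax": 0, "ay": 0, "az": 0, "hand": 14},
    {"x": 0, "y": 0, "z": 0.23, "ax": 0, "ay": 0, "az": 0, "hand": 14}
  ]
}}

```text
clock: 18.6
eef_pos: [544.8, 38.8, 108.5]
tcp_rot: [-3.141, 0.0, 1.574]
contact_force: [0.5, 0.8, -0.2]
opening: 0.208
grasp_force: 58.8
```

Expected contact at TCP ≈102.5.

>>> {"op": "drive_tool", "data": {
  "plan": [
    {"x": 0, "y": 0, "z": 0.03, "ax": 0, "ay": 0, "az": 0, "hand": 14},
    {"x": 0, "y": 0, "z": 0.06, "ax": 0, "ay": 0, "az": 0, "hand": 14},
    {"x": 0, "y": 0, "z": 0.09, "ax": 0, "ay": 0, "az": 0, "hand": 14},
    {"x": 0, "y": 0, "z": 0.1, "ax": 0, "ay": 0, "az": 0, "hand": 14},
    {"x": 0, "y": 0, "z": 0.1, "ax": 0, "ay": 0, "az": 0, "hand": 14}
  ]
}}

```text
clock: 19.1
eef_pos: [544.9, 38.8, 103.7]
tcp_rot: [-3.141, 0.0, 1.574]
contact_force: [0.2, -0.6, -0.0]
opening: 0.213
grasp_force: 58.8
```

>>> {"op": "drive_tool", "data": {
  "plan": [
    {"x": 0, "y": 0, "z": 0.02, "ax": 0, "ay": 0, "az": 0, "hand": 14},
    {"x": 0, "y": 0, "z": 0.04, "ax": 0, "ay": 0, "az": 0, "hand": 14},
    {"x": 0, "y": 0, "z": 0.05, "ax": 0, "ay": 0, "az": 0, "hand": 14},
    {"x": 0, "y": 0, "z": 0.05, "ax": 0, "ay": 0, "az": 0, "hand": 14}
  ]
}}

```text
clock: 19.5
eef_pos: [545.3, 38.8, 102.3]
tcp_rot: [3.141, -0.0, 1.574]
contact_force: [-2.0, 0.4, 11.0]
opening: 0.216
grasp_force: 60.2
```

>>> {"op": "drive_tool", "data": {
  "plan": [
    {"x": 0, "y": 0, "z": 0, "ax": 0, "ay": 0, "az": 0, "hand": 14},
    {"x": 0, "y": 0, "z": 0, "ax": 0, "ay": 0, "az": 0, "hand": 14},
    {"x": 0, "y": 0, "z": 0, "ax": 0, "ay": 0, "az": 0, "hand": 14},
    {"x": 0, "y": 0, "z": 0, "ax": 0, "ay": 0, "az": 0, "hand": 14},
    {"x": 0, "y": 0, "z": 0, "ax": 0, "ay": 0, "az": 0, "hand": 14}
  ]
}}

```text
clock: 20.0
eef_pos: [545.3, 38.8, 102.3]
tcp_rot: [3.141, -0.0, 1.574]
contact_force: [-3.1, -1.0, 10.3]
opening: 0.216
grasp_force: 60.2
```

>>> {"op": "drive_tool", "data": {
  "plan": [
    {"x": 0, "y": 0, "z": 0, "ax": 0, "ay": 0, "az": 0, "hand": 45},
    {"x": 0, "y": 0, "z": 0, "ax": 0, "ay": 0, "az": 0, "hand": 45},
    {"x": 0, "y": 0, "z": 0, "ax": 0, "ay": 0, "az": 0, "hand": 45},
    {"x": 0, "y": 0, "z": 0, "ax": 0, "ay": 0, "az": 0, "hand": 45},
    {"x": 0, "y": 0, "z": -0.2, "ax": 0, "ay": 0, "az": 0, "hand": 45},
    {"x": 0, "y": 0, "z": -0.8, "ax": 0, "ay": 0, "az": 0, "hand": 45},
    {"x": 0, "y": 0, "z": -1.6, "ax": 0, "ay": 0, "az": 0, "hand": 45},
    {"x": 0, "y": 0, "z": -2.5, "ax": 0, "ay": 0, "az": 0, "hand": 45}
  ]
}}

```text
clock: 20.8
eef_pos: [544.1, 38.7, 227.5]
tcp_rot: [-3.14, 0.0, 1.574]
contact_force: [0.0, -0.4, 0.6]
opening: 0.524
grasp_force: 0.0
```

>>> {"op": "drive_tool", "data": {
  "plan": [
    {"x": -0.8, "y": 0, "z": -0.5, "ax": 0, "ay": 0, "az": 0, "hand": 45},
    {"x": -1.6, "y": 0, "z": -0.5, "ax": 0, "ay": 0, "az": 0, "hand": 45},
    {"x": -2.4, "y": 0, "z": -0.5, "ax": 0, "ay": 0, "az": 0, "hand": 45},
    {"x": -2.4, "y": 0, "z": -0.5, "ax": 0, "ay": 0, "az": 0, "hand": 45},
    {"x": -2.4, "y": 0, "z": -0.5, "ax": 0, "ay": 0, "az": 0, "hand": 45}
  ]
}}

```text
clock: 21.3
eef_pos: [545.1, -81.8, 251.8]
tcp_rot: [3.141, -0.0, 1.571]
contact_force: [0.6, 0.4, -0.0]
opening: 0.521
grasp_force: 0.0
```

```bash
python3 - <<'E'
from h import *
a=pic('top','t6.png');im=a.astype(int)
# white post and blue top blobs near the block, from the top view
for nm,m in(('white',im.min(2)>190),('blue',(im[:,:,2]>150)&(im[:,:,0]<90))):
    m=m.copy();m[:230]=0;m[285:]=0;m[:,:255]=0;m[:,330:]=0
    n,l,st,c=cv2.connectedComponentsWithStats(m.astype(np.uint8))
    for k in range(1,n):
        if st[k,4]>15: print(nm,st[k],c[k],ray('top',*c[k],131 if nm=='white' else 135))
cv2.imwrite('pics/c9.png',cv2.resize(np.hstack([a[225:290,250:340],a[225:290,405:495]]),None,fx=4,fy=4,interpolation=2)[:,:,::-1])
s=monitor.sense();print(s['eef_pos'],s['contact_force'],s['clock'])
E
```

```text
white [299 253   8   7  45] [302.15555556 256.04444444] [544.9313663   34.56402591 131.        ]
blue [265 241   7   8  46] [267.97826087 244.76086957] [569.54625502 111.61463869 135.        ]
[545.15448332 -80.98517288 251.62807251] [ 0.00578788 -0.27129166 -0.73033992] 21.35
```

The white post's top is at (545,34.6), centred over the socket. The arm is clear, so I'll hand in.

```bash
python3 -c "
from h import *
print(r.sign_off())"
```

```text
the job is handed in; nothing more can be done
None
```

I felt the socket bottom at about 41 mm, put the rod back in its stand, pressed the white post home with about 10 N (its top should sit about 4 mm below the blue one), and handed the job in at 21 s; the sign-off returned no verdict.

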